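# Set the polariser and iris rings of a light base to their index marks

### The arm

A 6-joint arm with a two-finger parallel gripper is mounted at the origin on the work surface. World frame = base frame: x ahead of the robot, y to its left, z up, the work surface at z = 0. Lengths are in m, angles in rad, forces in N, time in s.
With the tool pointing down it reaches from about 0.25 to 0.725 m from the base axis. Payload 4 kg.
Tool frame: the origin (TCP) lies midway between the tips of the shut fingers; the grasp point (between the pads) lies 19 mm behind it; z points along the fingers, y is the direction in which the jaws open and shut (so a half turn about z gives the same grasp; the last joint's range is limited). The gripper opens to 85 mm and grips with 20 to 120 N. Pads are 22 mm wide; open, the fingers measure 114 mm over their backs; the gripper's body (76 mm by 85 mm) begins 54 mm behind the grasp point. The pads swing forward as they close: fully open they stand 13 mm farther back than shut.
Start: joints at [1.179, 0.241, 0.005, 1.335, 0, 1.571], TCP at [0.191, 0.462, 0.231] pointing down, gripper open.
Joint ranges: [-2.72, 2.72], [-1.05, 1.87], [-1.09, 1.28], [-1.99, 2.15], [-1.42, 1.44], [-3.14, 3.14]. Speed limits (rad/s): [2.79, 2.79, 3.14, 3.14, 3.14, 3.14].

### API

Orientations are given as [roll, pitch, yaw] about the fixed x, y, z axes, in that order (R = Rz(yaw) Ry(pitch) Rx(roll)).
In Python, from rig import get_obs, imaging, order gives the robot as it stands. The module is installed in compiled form; this text tells all that it offers.
- The arm moves only by the shell command python3 -m creep 'ROWS'. ROWS is JSON, a list of rows, each an object of numbers: "hand": the finger opening in m, from 0 to 0.0854; "dx", "dy", "dz": the shift along the tool's x, y, z in m; "turn": the turn about the tool's z in degrees. A call has 1 to 12 rows; each row shifts and turns the commanded pose from where the row before left it, along the tool's axes as they then stand; what a row does not reach is not made up. A row lasts 1/8 s, in which the tool goes at most 62.5 mm and 10.7 degrees, less where a joint would pass 70% of its speed; a pose out of reach is approached as far as the arm can. A call is refused whole if a number of a shift passes 0.0625 or a number of a turn 10.7, either way. A call with a gripper value outside its range is refused whole. The fingers move at their own pace and stop on an object; the grip force is fixed at half the most. Time passes only in rows, so rows that do not move let the fingers close. It gives the time, the measured TCP pose, the force and the opening at its end, in the units of the state.
- get_obs(): the state, without advancing time (a new reading comes with each control period).
- imaging.camera(name): name is "scene" or "top" or "wrist"; returns a dict with "img" (384x512x3 uint8, blue, green, red), "mtx" (3x3 intrinsics, pixels), "position" and "attitude" of the camera in the world. Camera axes: x right, y down, z forward; pixel columns grow to the right and rows downward; lengths in m; the calibration is good to about 2 mm. A picture is of the moment at which its call begins. There is no depth.
- order.sign_off(): hands the job in, once; it reports no verdict.
The state is a dict: "t": time; "joint_positions": joint angles; "dq": joint speeds; "effort": joint torques, N m; "ee_pos": TCP position; "ee_rot": TCP orientation; "contact_force": force on the tool from outside, world axes, zero at the start; "wrist_torque": the same for the moment, N m; "finger_gap": opening from 0.0 (shut) to 1.0 (fully open).
Only numpy, scipy, OpenCV 4.12 (cv2) and the standard library are available. Lean on these libraries where they do the work, as an engineer would, in place of code of your own. Each camera call takes 0.05 s, during which the arm holds its last target.

### The job

Set up the light base for the next slide: with the fingertips, gently push the finger pin of each ring's lever (polariser and iris, in either order) round its arc until the lever's pointer stands in line with that unit's own arrowhead index mark. Only push: do not grip the pins, do not shift the index marks, and leave everything else on the bench where it is.

Things in the scene. Friction and masses are not known exactly. Their poses are not given: they have to be found in the camera images.
- light_base: White low light base, a slab 200 (its x) x 400 (its y) x 55 mm high, fixed to the bench. Origin at the centre of its underside, on the bench. Its front faces its own -x, towards the robot, turned by up to 0.25 rad. Two round ring units are fixed on its top, side by side, axes 200 mm apart; which unit is on the left changes.
- polariser_axis (a point): Centre of the polariser unit (its ring has one plain dark glass window, 72 mm across), on the vertical axis about which its ring turns, at the ring's top face, 79 mm above the bench. Site axes are those of the light base (x away from the robot, z up). The unit is a flat round aluminium plate, 180 mm across, top 63 mm above the bench, with dark scale ticks every 15 degrees near its front rim; on it turns a black ring 88 mm across. The unit is fixed to the light base.
- polariser_pin (a point): The upright black finger pin on the lever of the polariser ring: round, 12 mm across, 62 mm from the ring's axis, from 71 to 105 mm above the bench; this point is on its centre line, 90 mm above the bench. The pin stands on a flat steel lever (8 mm wide, 6 mm thick, 71 to 77 mm above the bench) that runs outward from the ring. Pushing the pin sideways along its arc turns the ring; this takes about 2 N. Friction keeps the ring where it is left.
- polariser_tip (a point): The outer end of the narrow (3 mm) pointer at the end of the polariser lever, 74.5 mm from the ring's axis, 74 mm above the bench. Axis, pin and tip lie on one radial line. Its x axis points from the tip back to the ring's axis.
- polariser_mark (a point): The inner point of the polariser unit's index mark: a small dark steel arrowhead clamped on the rim of the aluminium plate (14 mm wide, 22 mm long, 4 mm thick, top 67.5 mm above the bench), pointing in to the ring's axis, its point 76 mm from that axis. It is below the pointer and passes clear of it. It must not be shifted. Its x axis points from the mark to the ring's axis.
- polariser_lever (a joint): Angle of the polariser ring and lever, rad, from -1.25 to 1.25 (stops). At 0 the lever points to the light base's front (its -x); growing values turn the ring counter-clockwise seen from above, so the lever's end goes towards the light base's -y (the robot's right).
- polariser_index (a joint): Angle of the polariser unit's index mark, rad, same zero and sense as polariser_lever: the lever is set when both are equal.
- iris_axis (a point): Centre of the iris unit (its ring shows eight steel leaves round a small white opening), on the vertical axis about which its ring turns, at the ring's top face, 79 mm above the bench. Site axes are those of the light base (x away from the robot, z up). The unit is a flat round aluminium plate, 180 mm across, top 63 mm above the bench, with dark scale ticks every 15 degrees near its front rim; on it turns a black ring 88 mm across. The unit is fixed to the light base.
- iris_pin (a point): The upright black finger pin on the lever of the iris ring: round, 12 mm across, 62 mm from the ring's axis, from 71 to 105 mm above the bench; this point is on its centre line, 90 mm above the bench. The pin stands on a flat steel lever (8 mm wide, 6 mm thick, 71 to 77 mm above the bench) that runs outward from the ring. Pushing the pin sideways along its arc turns the ring; this takes about 2 N. Friction keeps the ring where it is left.
- iris_tip (a point): The outer end of the narrow (3 mm) pointer at the end of the iris lever, 74.5 mm from the ring's axis, 74 mm above the bench. Axis, pin and tip lie on one radial line. Its x axis points from the tip back to the ring's axis.
- iris_mark (a point): The inner point of the iris unit's index mark: a small dark steel arrowhead clamped on the rim of the aluminium plate (14 mm wide, 22 mm long, 4 mm thick, top 67.5 mm above the bench), pointing in to the ring's axis, its point 76 mm from that axis. It is below the pointer and passes clear of it. It must not be shifted. Its x axis points from the mark to the ring's axis.
- iris_lever (a joint): Angle of the iris ring and lever, rad, from -1.25 to 1.25 (stops). At 0 the lever points to the light base's front (its -x); growing values turn the ring counter-clockwise seen from above, so the lever's end goes towards the light base's -y (the robot's right).
- iris_index (a joint): Angle of the iris unit's index mark, rad, same zero and sense as iris_lever: the lever is set when both are equal.
- vial: Small capped glass vial, 22 mm across, 42 mm high, standing on the light base between the two units near its front edge. Loose; origin at the centre of its underside. To be left alone.
- stain_bottle: Amber bottle, 54 mm across, 115 mm high, on the bench behind the light base. Loose; origin at the centre of its underside. To be left alone.
- dropper: Small amber bottle, 36 mm across, 75 mm high, on the bench to the left of the light base. Loose; origin at the centre of its underside. To be left alone.
- beaker: Clear beaker, 68 mm across, 85 mm high, on the bench to the right of the light base. Loose; origin at the centre of its underside. To be left alone.
- specimen_jar: Clear jar with white lid, 60 mm across, 65 mm high, on the bench behind the light base. Loose; origin at the centre of its underside. To be left alone.
- slide_box: Cardboard box of slides with a red lid, 82 x 94 x 34 mm high, on the bench behind the light base. Loose; origin at the centre of its underside. To be left alone.
- counter: Grey hand-counter case, 65 x 50 x 28 mm high, on the bench off the rear right corner of the light base. Loose; origin at the centre of its underside. To be left alone.

How it is judged:
At the end, for the whole second after the job is handed in: Both levers at rest within 0.07 rad (4 degrees, about 5 mm at the pointer) of their own index marks, and neither index mark shifted by more than 4 mm (angle between the x axis of polariser_tip and the x axis of polariser_mark, either way round below 0.07 rad and velocity of joint polariser_lever between -0.02 and 0.02 rad/s and distance of each of polariser_mark, iris_mark from where it was at the start of the episode below 0.004 m and angle between the x axis of iris_tip and the x axis of iris_mark, either way round below 0.07 rad and velocity of joint iris_lever between -0.02 and 0.02 rad/s); the robot touches nothing.
It fails at once if a lever was gripped or pushed hard (over 20 N between the fingers and a ring or lever) (contact force between the fingers and polariser_lever above 20 N or contact force between the fingers and iris_lever above 20 N).
It fails at once if an index mark was shifted by more than 6 mm (distance of any of polariser_mark, iris_mark from where it was at the start of the episode above 0.006 m).
It fails at once if a bystander was moved by more than 20 mm, or lifted (distance of any of vial, stain_bottle, dropper, beaker, specimen_jar, slide_box, counter from where it was at the start of the episode above 0.02 m).
It fails at once if a bystander was tipped (angle between any of vial, stain_bottle, dropper, beaker, specimen_jar, slide_box, counter's own z axis and vertical above 0.35 rad).
It also fails if it takes over 51 s, if anything falls off the work surface, if the arm or the gripper's body presses on something with over 40 N, if the wrist force passes 120 N, or if a joint passes its speed limit or range.

## Working session

There is one attempt and no reset: what is moved stays moved. The work goes in short steps, Python scripts to look and compute and a shell command to move; the robot and the scene stay as the last step left them, time stands still between calls to the robot, and variables do not carry over. Pictures are saved under pics/ and viewed, and the job is handed in when it is done.

```bash
mkdir -p pics; python3 - <<'E'
from rig import get_obs, imaging
import cv2,numpy as np,pickle
print(get_obs())
for n in ["scene","top","wrist"]:
    c=imaging.camera(n); cv2.imwrite(f"pics/{n}0.png",c["img"]); pickle.dump(c,open(f"{n}0.pkl","wb"))
    print(n,c["mtx"],c["position"],c["attitude"])
E
```

```text
{'t': 0.0, 'joint_positions': array([ 1.17894410e+00,  2.41420450e-01,  3.69159202e-03,  1.33518435e+00,
       -6.23636607e-07,  1.57081336e+00]), 'dq': array([-0.00045613,  0.00171848, -0.00034154,  0.00216753,  0.00162845,
        0.00022541]), 'effort': array([ 1.77443860e-05, -3.72315359e+01,  2.52409887e+01,  1.69284706e-02,
       -3.26444126e-05,  5.43574785e-07]), 'ee_pos': array([0.19070539, 0.46150809, 0.23039677]), 'ee_rot': array([-3.13947577e+00,  6.59686413e-07,  2.74972340e+00]), 'contact_force': array([-0.1559615 , -0.1392358 ,  0.14994212]), 'wrist_torque': array([ 0.02742388, -0.0415341 , -0.04017145]), 'finger_gap': 0.9997328015660462}
scene [[424.90916781   0.         260.02812508]
 [  0.         424.90916781 198.54141628]
 [  0.           0.           1.        ]] [ 0.98067487 -0.54497991  0.81578326] [-2.40229277 -0.00302265  0.61257244]
top [[418.78511584   0.         248.18779183]
 [  0.         418.78511584 192.48990352]
 [  0.           0.           1.        ]] [ 0.40155963 -0.01200381  1.02401027] [-2.9474148   0.01182474 -1.55474925]
wrist [[278.71335083   0.         257.19509977]
 [  0.         278.71335083 193.27085817]
 [  0.           0.           1.        ]] [0.12886098 0.48738233 0.37246792] [2.87446904e+00 2.39128207e-03 1.17781411e+00]
```

View pics/top0.png

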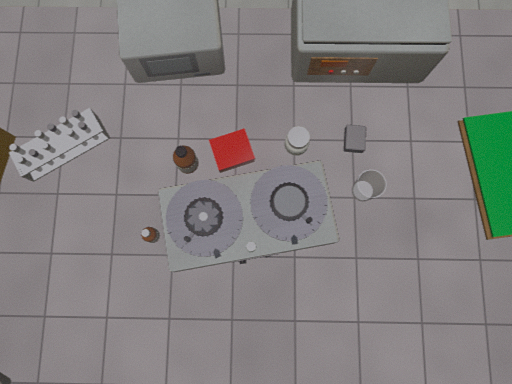

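View pics/scene0.png

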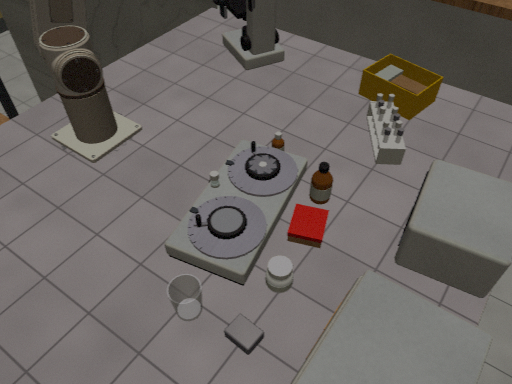

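The top view shows the iris unit on the left, at about (203,217), and the polariser on the right, at about (289,202). I'll enlarge it to separate pins from marks.

```bash
python3 - <<'E'
import cv2
i=cv2.imread("pics/top0.png"); cv2.imwrite("pics/top0z.png",cv2.resize(i[150:280,150:345],None,fx=4,fy=4,interpolation=cv2.INTER_CUBIC))
i=cv2.imread("pics/scene0.png"); cv2.imwrite("pics/scene0z.png",cv2.resize(i[130:275,165:315],None,fx=4,fy=4,interpolation=cv2.INTER_CUBIC))
E
```

```text
(no output)
```

View pics/top0z.png

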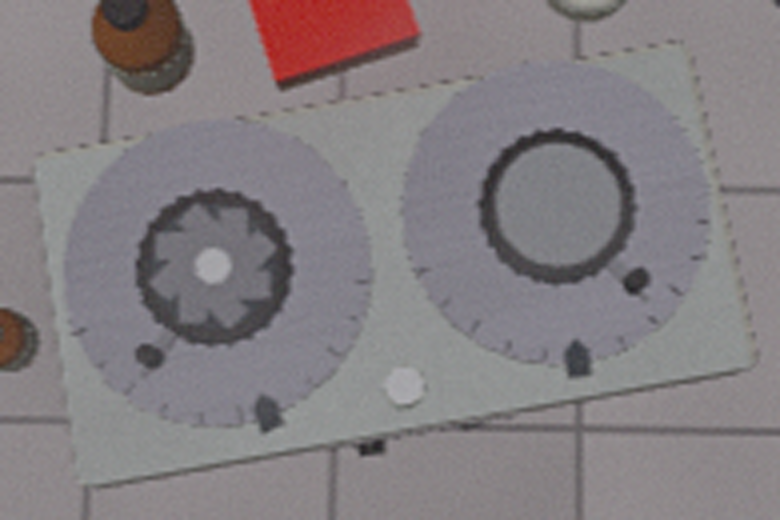

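View pics/scene0z.png

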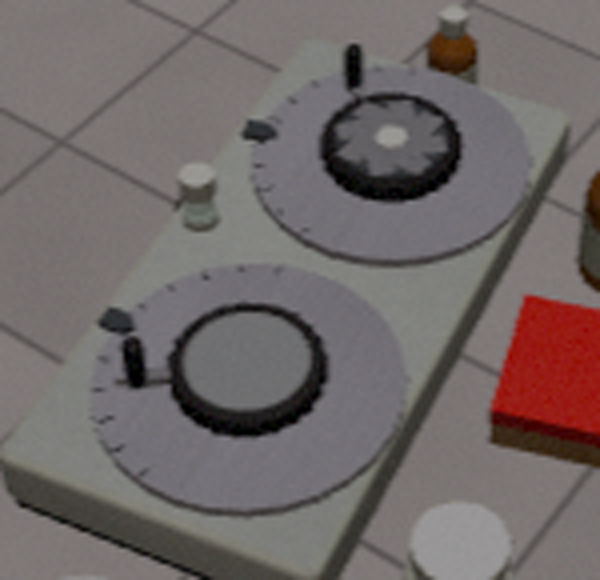

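View pics/wrist0.png

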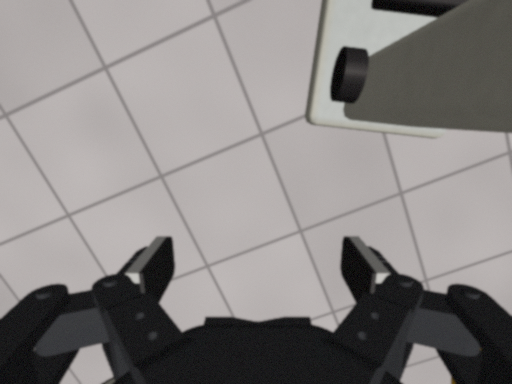

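In the zoom, the iris pin is near (150,355) and its mark near (268,412). The polariser pin is near (636,280) and its mark near (578,358). The vial is between the two at (404,385). Next I'll measure these by masks and rays.

```bash
cat > h.py <<'E'
import numpy as np,cv2,pickle
from scipy.spatial.transform import Rotation as R
def ray(c,u,v,z):
    d=R.from_euler('xyz',c["attitude"]).as_matrix()@np.linalg.inv(c["mtx"])@np.array([u,v,1.])
    p=np.array(c["position"]); return p+d*(z-p[2])/d[2]
E
python3 - <<'E'
from h import *
c=pickle.load(open("top0.pkl","rb")); im=c["img"]
g=cv2.cvtColor(im,cv2.COLOR_BGR2GRAY)
sub=np.zeros_like(g); sub[165:268,160:338]=255
for th in (60,75,90):
    m=((g<th)&(sub>0)).astype(np.uint8)
    n,l,s,ce=cv2.connectedComponentsWithStats(m,connectivity=8)
    print(th)
    for k in range(1,n):
        if s[k,4]>12: print(s[k],ce[k],ray(c,*ce[k],.079).round(4),ray(c,*ce[k],.0665).round(4),ray(c,*ce[k],.105).round(4))
E
```

```text
60
[182 165   9   3  13] [186.46153846 166.23076923] [0.6477 0.1471 0.079 ] [0.6509 0.1493 0.0665] [0.6409 0.1428 0.105 ]
[270 183  38  20 103] [286.7184466  189.60194175] [ 0.5952 -0.0864  0.079 ] [ 0.5978 -0.0874  0.0665] [ 0.5899 -0.0843  0.105 ]
[306 218   5   5  15] [308.33333333 220.33333333] [ 0.5248 -0.1352  0.079 ] [ 0.5264 -0.1368  0.0665] [ 0.5214 -0.1318  0.105 ]
[240 260   6   4  13] [242.46153846 261.38461538] [0.4306 0.0124 0.079 ] [0.431  0.0127 0.0665] [0.4298 0.0117 0.105 ]
75
[177 165  21   8  81] [188.61728395 167.35802469] [0.645 0.142 0.079] [0.6482 0.144  0.0665] [0.6383 0.1378 0.105 ]
[219 165  21   7  45] [228.53333333 167.86666667] [0.645  0.0488 0.079 ] [0.6482 0.0497 0.0665] [0.6383 0.0472 0.105 ]
[270 182  38  39 293] [288.42662116 200.69624573] [ 0.5693 -0.0902  0.079 ] [ 0.5716 -0.0913  0.0665] [ 0.5647 -0.0881  0.105 ]
[184 197  39  39 357] [204.18207283 216.79831933] [0.5294 0.1014 0.079 ] [0.5311 0.1029 0.0665] [0.5259 0.0983 0.105 ]
[306 217   6   6  27] [308.51851852 219.59259259] [ 0.5265 -0.1356  0.079 ] [ 0.5281 -0.1373  0.0665] [ 0.523  -0.1322
[... 734 characters left out ...]
 39 502] [203.24701195 217.02988048] [0.5289 0.1036 0.079 ] [0.5306 0.1051 0.0665] [0.5254 0.1004 0.105 ]
[306 217   6   7  32] [308.46875 220.03125] [ 0.5255 -0.1355  0.079 ] [ 0.5271 -0.1371  0.0665] [ 0.5221 -0.1321  0.105 ]
[291 235   6   9  42] [293.83333333 239.4047619 ] [ 0.4812 -0.1022  0.079 ] [ 0.4822 -0.1033  0.0665] [ 0.479  -0.0997  0.105 ]
[184 236   7   6  33] [186.96969697 238.57575758] [0.4794 0.1385 0.079 ] [0.4804 0.1405 0.0665] [0.4773 0.1344 0.105 ]
[214 249   6   9  36] [216.33333333 253.08333333] [0.448  0.0712 0.079 ] [0.4486 0.0723 0.0665] [0.4467 0.0689 0.105 ]
[239 260   7   4  20] [242.35 261.55] [0.4302 0.0126 0.079 ] [0.4306 0.013  0.0665] [0.4294 0.012  0.105 ]
```

```bash
python3 - <<'E'
from h import *
c=pickle.load(open("top0.pkl","rb"))
ax={'pol':ray(c,289,201.2,.078)[:2],'iris':ray(c,203,216.2,.078)[:2]}
d=ax['iris']-ax['pol']; print(ax,np.hypot(*d)); yaw=np.arctan2(-d[0],d[1]); print('yaw',yaw)
for n,pin,mk in (('pol',(308.5,219.9),(293.83,239.6)),('iris',(187.05,238.55),(216.4,253.1))):
    P=ray(c,*pin,.098)[:2];M=ray(c,*mk,.0675)[:2]
    for q,nm in((P,'pin'),(M,'mark')):
        v=q-ax[n]; a=np.arctan2(v[1],v[0])-(yaw+np.pi); a=(a+np.pi)%(2*np.pi)-np.pi
        print(n,nm,q.round(4),'r',np.hypot(*v).round(4),'ang',a.round(3))
    print('vial',ray(c,251,246.3,.097))
E
```

```text
{'pol': array([ 0.56836189, -0.09162975]), 'iris': array([0.53090771, 0.10430654])} 0.1994839500139274
yaw 0.18887635142376522
pol pin [ 0.5233 -0.1331] r 0.0613 ang 0.555
pol mark [ 0.4817 -0.1032] r 0.0874 ang -0.056
vial [ 0.46310663 -0.00624157  0.097     ]
iris pin [0.4779 0.1353] r 0.0614 ang -0.718
iris mark [0.4486 0.0721] r 0.0884 ang 0.184
vial [ 0.46310663 -0.00624157  0.097     ]
```

Cross-checks hold: axes 199.5 mm apart (200), pin radii 61.4 mm (62), mark blobs at 87–88 mm (mid-body 87). The polariser has to go from 0.555 to −0.056 rad and the iris from −0.72 to 0.184 rad. I'll push with the flat side of the shut fingers (tool ±x), iris first.

```bash
cat >> h.py <<'E'
def rows(p,yaw,wps):
    """wps: list of (x,y,z,yaw); tool pointing down; prints tool-frame shift (mm) and turn (deg)"""
    p=np.array(p,float)
    for w in wps:
        d=np.array(w[:3])-p; x=np.array([np.cos(yaw),np.sin(yaw)]); y=np.array([np.sin(yaw),-np.cos(yaw)])
        print("dx %.4f dy %.4f dz %.4f turn %.2f"%(d[:2]@x,d[:2]@y,-d[2],-np.degrees(w[3]-yaw)))
        p=np.array(w[:3],float); yaw=w[3]
AX={'pol':np.array([.5684,-.0916]),'iris':np.array([.5309,.1043])}; YAW=.189
def pose(n,a,gap,z=.087):
    """tool pose with its side `gap` behind pin surface when lever at a"""
    th=YAW+np.pi+a; r=np.array([np.cos(th),np.sin(th)]); s=1 if n=='iris' else -1
    t=s*np.array([-r[1],r[0]]); q=AX[n]+.062*r-t*(.017+gap)
    tx=-t if n=='iris' else t
    return (*q,z,np.arctan2(tx[1],tx[0]))
E
python3 - <<'E'
from h import *
from rig import get_obs
o=get_obs();p=o["ee_pos"];y=o["ee_rot"][2]
w=np.array(pose('iris',-.718,.025,.17));print(w)
s=np.array([*p,y]);rows(p,y,[s+(w-s)*k/10 for k in range(1,11)])
E
```

```text
[0.4985708  0.17184867 0.17       1.04179633]
dx -0.0395 dy -0.0150 dz 0.0061 turn 9.79
dx -0.0415 dy -0.0081 dz 0.0061 turn 9.79
dx -0.0423 dy -0.0009 dz 0.0061 turn 9.79
dx -0.0418 dy 0.0063 dz 0.0061 turn 9.79
dx -0.0401 dy 0.0133 dz 0.0061 turn 9.79
dx -0.0373 dy 0.0199 dz 0.0061 turn 9.79
dx -0.0334 dy 0.0260 dz 0.0061 turn 9.79
dx -0.0285 dy 0.0313 dz 0.0061 turn 9.79
dx -0.0227 dy 0.0356 dz 0.0061 turn 9.79
dx -0.0163 dy 0.0390 dz 0.0061 turn 9.79
```

```bash
python3 -m creep '[{"hand":0,"dx":-0.0395,"dy":-0.015,"dz":0.006,"turn":9.8},{"hand":0,"dx":-0.0415,"dy":-0.008,"dz":0.006,"turn":9.8},{"hand":0,"dx":-0.0423,"dy":-0.001,"dz":0.006,"turn":9.8},{"hand":0,"dx":-0.0418,"dy":0.0063,"dz":0.006,"turn":9.8},{"hand":0,"dx":-0.04,"dy":0.0133,"dz":0.006,"turn":9.8},{"hand":0,"dx":-0.0373,"dy":0.02,"dz":0.006,"turn":9.8},{"hand":0,"dx":-0.0334,"dy":0.026,"dz":0.006,"turn":9.8},{"hand":0,"dx":-0.0285,"dy":0.0313,"dz":0.006,"turn":9.8},{"hand":0,"dx":-0.0227,"dy":0.0356,"dz":0.006,"turn":9.8},{"hand":0,"dx":-0.0163,"dy":0.039,"dz":0.006,"turn":9.8},{"hand":0}]'
python3 - <<'E'
from h import *
from rig import get_obs,imaging
o=get_obs();p=o["ee_pos"];y=o["ee_rot"][2];print(o["t"],p,o["ee_rot"],o["finger_gap"])
c=imaging.camera("wrist");cv2.imwrite("pics/w1.png",c["img"])
c=imaging.camera("top");cv2.imwrite("pics/t1.png",cv2.resize(c["img"][150:280,100:345],None,fx=3,fy=3,interpolation=cv2.INTER_CUBIC))
rows(p,y,[pose('iris',-.718,.025,.12),pose('iris',-.718,.025,.087)])
E
```

```text
0.15 [0.1907472  0.46166116 0.23060665] [-3.13996013e+00  1.74513254e-05  2.74979686e+00] 1.002162865683318
dx -0.3952 dy -0.1503 dz 0.1106 turn 97.86
dx 0.0000 dy 0.0000 dz 0.0330 turn -0.00schema error: expected keys hand, dx, dy, dz, turn
```

View pics/w1.png

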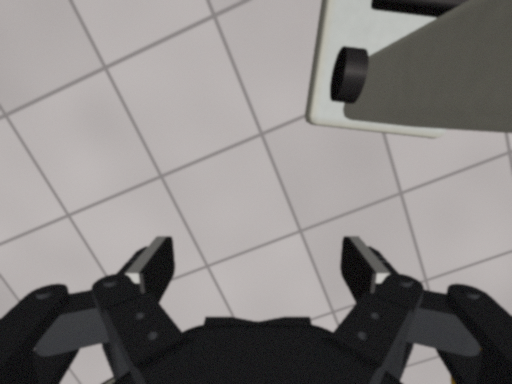

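View pics/t1.png

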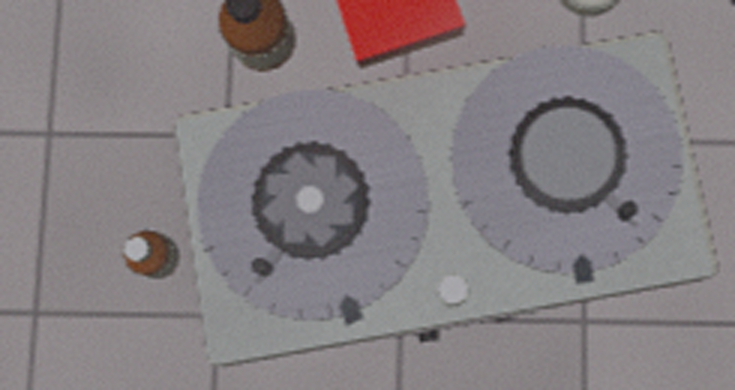

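The call was refused because every row must carry all five keys, so nothing moved and the pictures are unchanged. I'll retype it with full rows.

```bash
python3 -m creep '[{"hand":0,"dx":-0.0395,"dy":-0.015,"dz":0.006,"turn":9.8},{"hand":0,"dx":-0.0415,"dy":-0.008,"dz":0.006,"turn":9.8},{"hand":0,"dx":-0.0423,"dy":-0.001,"dz":0.006,"turn":9.8},{"hand":0,"dx":-0.0418,"dy":0.0063,"dz":0.006,"turn":9.8},{"hand":0,"dx":-0.04,"dy":0.0133,"dz":0.006,"turn":9.8},{"hand":0,"dx":-0.0373,"dy":0.02,"dz":0.006,"turn":9.8},{"hand":0,"dx":-0.0334,"dy":0.026,"dz":0.006,"turn":9.8},{"hand":0,"dx":-0.0285,"dy":0.0313,"dz":0.006,"turn":9.8},{"hand":0,"dx":-0.0227,"dy":0.0356,"dz":0.006,"turn":9.8},{"hand":0,"dx":-0.0163,"dy":0.039,"dz":0.006,"turn":9.8},{"hand":0,"dx":0,"dy":0,"dz":0,"turn":0}]'
python3 - <<'E'
from h import *
from rig import get_obs,imaging
o=get_obs();p=o["ee_pos"];y=o["ee_rot"][2];print(o["t"],p,o["ee_rot"],o["finger_gap"],o["contact_force"])
c=imaging.camera("wrist");cv2.imwrite("pics/w2.png",c["img"])
c=imaging.camera("top");cv2.imwrite("pics/t2.png",cv2.resize(c["img"][150:280,100:345],None,fx=3,fy=3,interpolation=cv2.INTER_CUBIC))
rows(p,y,[pose('iris',-.718,.025,.12),pose('iris',-.718,.025,.087)])
E
```

```text
t: 1.62
ee_pos: [0.4999, 0.1701, 0.1704]
ee_rot: [-3.141, 0.001, 1.035]
contact_force: [-0.8, 0.5, 0.3]
finger_gap: 0.001
1.625 [0.49989686 0.17011804 0.17040437] [-3.14126973e+00  9.87154950e-04  1.03505592e+00] 0.0006405848277359175 [-0.77902015  0.49743856  0.26067922]
dx 0.0008 dy -0.0020 dz 0.0504 turn -0.39
dx 0.0000 dy 0.0000 dz 0.0330 turn -0.00
```

View pics/w2.png

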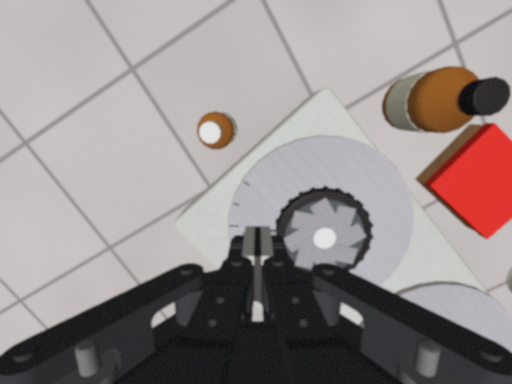

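View pics/t2.png

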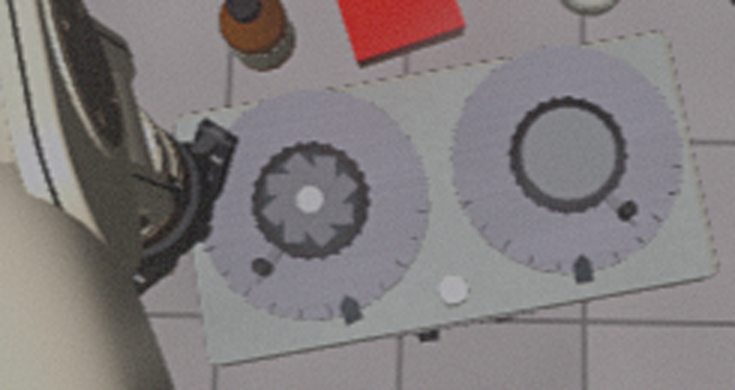

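The fingers are shut and hover beside the iris plate, behind the pin. Nothing is touched, and the dropper is clear at wrist (215,130). Next I descend and advance.

```bash
python3 -m creep '[{"hand":0,"dx":0.001,"dy":-0.002,"dz":0.03,"turn":-0.4},{"hand":0,"dx":0,"dy":0,"dz":0.03,"turn":0},{"hand":0,"dx":0,"dy":0,"dz":0.023,"turn":0},{"hand":0,"dx":-0.01,"dy":0,"dz":0,"turn":0},{"hand":0,"dx":-0.008,"dy":0,"dz":0,"turn":0},{"hand":0,"dx":0,"dy":0,"dz":0,"turn":0}]'
python3 - <<'E'
from h import *
from rig import get_obs,imaging
o=get_obs();p=o["ee_pos"];y=o["ee_rot"][2];print(o["t"],p,o["ee_rot"],o["contact_force"])
for n in("scene","wrist"):
  c=imaging.camera(n);cv2.imwrite(f"pics/{n}3.png",cv2.resize(c["img"][130:275,165:315],None,fx=4,fy=4) if n=="scene" else c["img"])
rows(p,y,[pose('iris',a,0) for a in np.linspace(-.718,.184,11)])
E
```

```text
t: 2.48
ee_pos: [0.4886, 0.1583, 0.0897]
ee_rot: [3.14, -0.002, 1.046]
contact_force: [0.7, -0.5, 0.2]
finger_gap: -0.001
2.475 [0.48862299 0.15832658 0.08974761] [ 3.14016486e+00 -1.60374632e-03  1.04611969e+00] [ 0.68264527 -0.51719476  0.15574241]
dx -0.0083 dy 0.0017 dz 0.0027 turn 0.25
dx -0.0057 dy -0.0013 dz -0.0000 turn -5.17
dx -0.0057 dy -0.0013 dz -0.0000 turn -5.17
dx -0.0057 dy -0.0013 dz -0.0000 turn -5.17
dx -0.0057 dy -0.0013 dz -0.0000 turn -5.17
dx -0.0057 dy -0.0013 dz -0.0000 turn -5.17
dx -0.0057 dy -0.0013 dz -0.0000 turn -5.17
dx -0.0057 dy -0.0013 dz -0.0000 turn -5.17
dx -0.0057 dy -0.0013 dz -0.0000 turn -5.17
dx -0.0057 dy -0.0013 dz -0.0000 turn -5.17
dx -0.0057 dy -0.0013 dz -0.0000 turn -5.17
```

View pics/scene3.png

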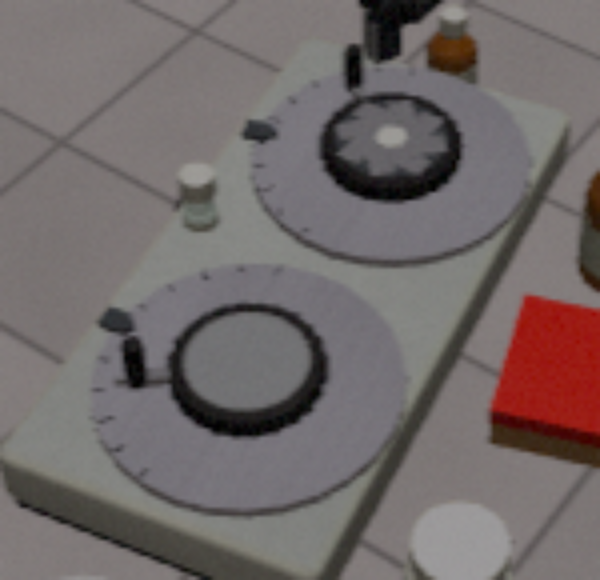

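View pics/wrist3.png

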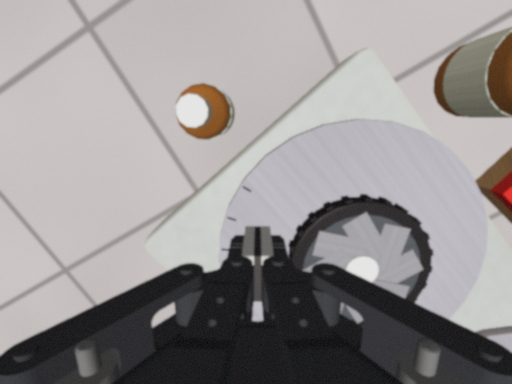

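The shut fingertips, at scene-zoom (383,45), stand just behind the iris pin at (353,65), at pin height and centred on it. I'll push in small arc steps.

```bash
python3 -m creep '[{"hand":0,"dx":-0.003,"dy":0.001,"dz":0.001,"turn":0},{"hand":0,"dx":-0.003,"dy":0.001,"dz":0.001,"turn":0},{"hand":0,"dx":-0.002,"dy":0,"dz":0,"turn":0},{"hand":0,"dx":-0.003,"dy":-0.0006,"dz":0,"turn":-2.6},{"hand":0,"dx":-0.003,"dy":-0.0006,"dz":0,"turn":-2.6},{"hand":0,"dx":-0.003,"dy":-0.0006,"dz":0,"turn":-2.6},{"hand":0,"dx":-0.003,"dy":-0.0006,"dz":0,"turn":-2.6},{"hand":0,"dx":-0.003,"dy":-0.0006,"dz":0,"turn":-2.6},{"hand":0,"dx":-0.003,"dy":-0.0006,"dz":0,"turn":-2.6},{"hand":0,"dx":0,"dy":0,"dz":0,"turn":0}]'
cat > look.py <<'E'
from h import *
from rig import get_obs,imaging
import sys
def look(k,n,a1):
    o=get_obs();p=o["ee_pos"];y=o["ee_rot"][2];print(o["t"],p,o["ee_rot"],o["contact_force"])
    w=pose(n,a1,0); rows(p,y,[w]); th=np.arctan2(*(np.array(p[:2])-AX[n])[::-1]); print('tcp lever-angle of', ((th-YAW)%(2*np.pi))-np.pi, 'r',np.hypot(*(np.array(p[:2])-AX[n])))
    c=imaging.camera("scene");cv2.imwrite(f"pics/s{k}.png",cv2.resize(c["img"][130:275,165:315],None,fx=4,fy=4)); pickle.dump(c,open(f"s{k}.pkl","wb"))
    c=imaging.camera("top");cv2.imwrite(f"pics/t{k}.png",cv2.resize(c["img"][150:280,150:345],None,fx=4,fy=4,interpolation=cv2.INTER_CUBIC)); pickle.dump(c,open(f"t{k}.pkl","wb"))
look(sys.argv[1],sys.argv[2],float(sys.argv[3]))
E
python3 look.py 4 iris -0.718
```

```text
t: 3.82
ee_pos: [0.4755, 0.1356, 0.0864]
ee_rot: [-3.141, -0.0, 1.318]
contact_force: [-0.5, 1.3, 0.8]
finger_gap: -0.004
3.825 [0.47552566 0.13555895 0.08638094] [-3.14148582e+00 -2.28299869e-04  1.31799531e+00] [-0.49048241  1.26058648  0.75904204]
dx 0.0168 dy 0.0064 dz -0.0006 turn 15.83
tcp lever-angle of -0.7029093630395855 r 0.06358804647343513
```

View pics/s4.png

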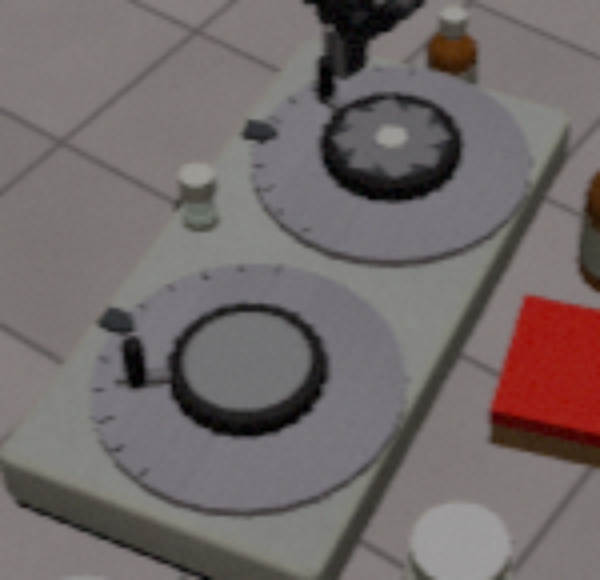

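View pics/t4.png

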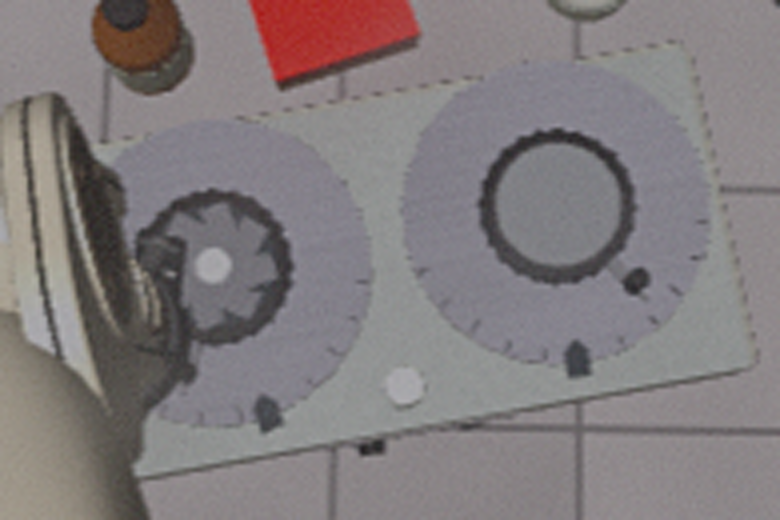

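The pin has moved with the fingers, from (353,65) to (326,78) in the scene zoom, at a force of about 1.5 N. I'll work out the remaining arc.

```bash
python3 - <<'E'
from h import *
from rig import get_obs
o=get_obs();rows(o["ee_pos"],o["ee_rot"][2],[pose('iris',a,0) for a in np.linspace(-.40,.184,13)][:4])
E
```

```text
dx -0.0020 dy -0.0013 dz -0.0007 turn -2.40
dx -0.0030 dy -0.0008 dz -0.0000 turn -2.79
dx -0.0030 dy -0.0008 dz -0.0000 turn -2.79
dx -0.0030 dy -0.0008 dz -0.0000 turn -2.79
```

```bash
python3 -m creep '[{"hand":0,"dx":-0.002,"dy":-0.0013,"dz":-0.0005,"turn":-2.4},{"hand":0,"dx":-0.003,"dy":-0.0008,"dz":0,"turn":-2.8},{"hand":0,"dx":-0.003,"dy":-0.0008,"dz":0,"turn":-2.8},{"hand":0,"dx":-0.003,"dy":-0.0008,"dz":0,"turn":-2.8},{"hand":0,"dx":-0.003,"dy":-0.0008,"dz":0,"turn":-2.8},{"hand":0,"dx":-0.003,"dy":-0.0008,"dz":0,"turn":-2.8},{"hand":0,"dx":-0.003,"dy":-0.0008,"dz":0,"turn":-2.8},{"hand":0,"dx":-0.003,"dy":-0.0008,"dz":0,"turn":-2.8},{"hand":0,"dx":-0.003,"dy":-0.0008,"dz":0,"turn":-2.8},{"hand":0,"dx":-0.003,"dy":-0.0008,"dz":0,"turn":-2.8},{"hand":0,"dx":0,"dy":0,"dz":0,"turn":0}]'
python3 look.py 5 iris 0.184
```

```text
t: 5.3
ee_pos: [0.4666, 0.1072, 0.0868]
ee_rot: [3.141, 0.0, 1.799]
contact_force: [0.0, 0.6, 0.1]
finger_gap: 0.003
5.3 [0.46655802 0.10717346 0.08682267] [3.14128233e+00 1.92564317e-04 1.79910319e+00] [0.01466456 0.62867277 0.13526552]
dx -0.0095 dy -0.0018 dz -0.0002 turn -8.29
tcp lever-angle of -0.2336295389373082 r 0.06440611482171676
```

View pics/s5.png

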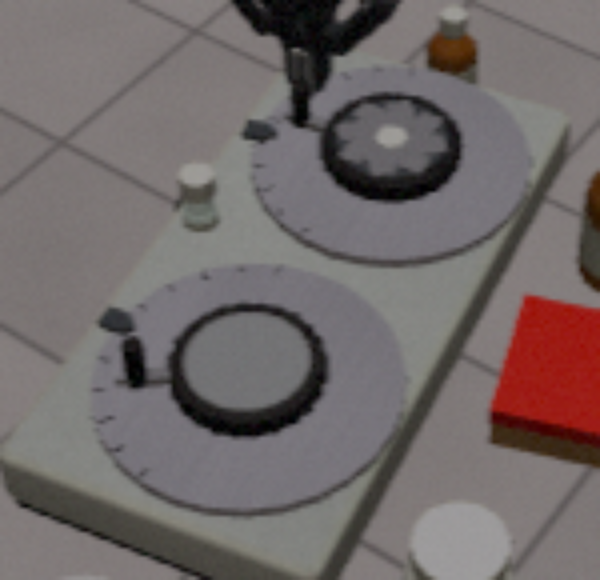

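View pics/t5.png

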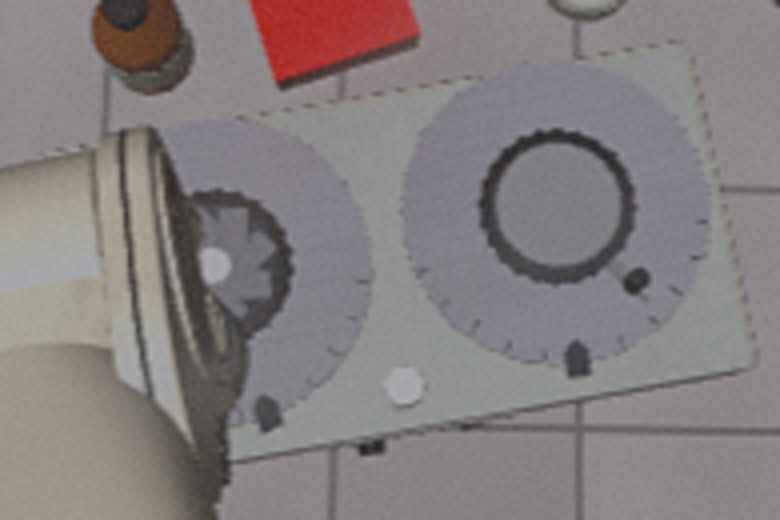

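The iris lever is now close to its mark; the pin base is at (300,122) and the mark at (260,130). I'll push the remaining 9.5 mm, back off and measure.

```bash
python3 -m creep '[{"hand":0,"dx":-0.003,"dy":-0.0008,"dz":0,"turn":-2.8},{"hand":0,"dx":-0.003,"dy":-0.0005,"dz":0,"turn":-2.8},{"hand":0,"dx":-0.003,"dy":-0.0005,"dz":0,"turn":-2.7},{"hand":0,"dx":-0.0005,"dy":0,"dz":0,"turn":0},{"hand":0,"dx":0,"dy":0,"dz":0,"turn":0}]'
python3 look.py 6 iris 0.184
python3 -m creep '[{"hand":0,"dx":0.005,"dy":0,"dz":0,"turn":0},{"hand":0,"dx":0.03,"dy":0,"dz":-0.01,"turn":0},{"hand":0,"dx":0.04,"dy":0,"dz":-0.03,"turn":0},{"hand":0,"dx":0.05,"dy":-0.02,"dz":-0.04,"turn":0},{"hand":0,"dx":0.05,"dy":-0.03,"dz":-0.01,"turn":0},{"hand":0,"dx":0,"dy":0,"dz":0,"turn":0}]'
python3 look.py 7 iris 0.184
```

```text
t: 6.02
ee_pos: [0.4668, 0.0977, 0.0867]
ee_rot: [-3.141, -0.0, 1.944]
contact_force: [-0.3, 1.2, 1.4]
finger_gap: 0.001
6.025 [0.46676677 0.09768744 0.08668032] [-3.14069637e+00 -2.30177609e-04  1.94432208e+00] [-0.32767933  1.16179972  1.37371009]
dx -0.0002 dy 0.0001 dz -0.0003 turn 0.03
tcp lever-angle of -0.08625652158175878 r 0.06447323258767401
t: 6.88
ee_pos: [0.3573, 0.2417, 0.1752]
ee_rot: [3.14, -0.0, 1.951]
contact_force: [0.6, -0.9, 1.1]
finger_gap: -0.0
6.875 [0.35731567 0.24174601 0.17520373] [ 3.13958100e+00 -2.40505709e-04  1.95134318e+00] [ 0.61141395 -0.86752439  1.09142844]
dx -0.1746 dy 0.0482 dz 0.0882 turn 0.43
tcp lever-angle of -0.8587277681805392 r 0.2214112139285584
```

View pics/s7.png

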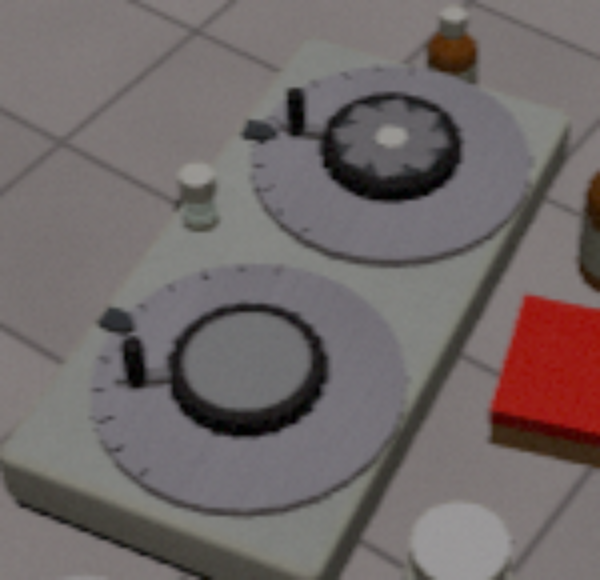

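View pics/t7.png

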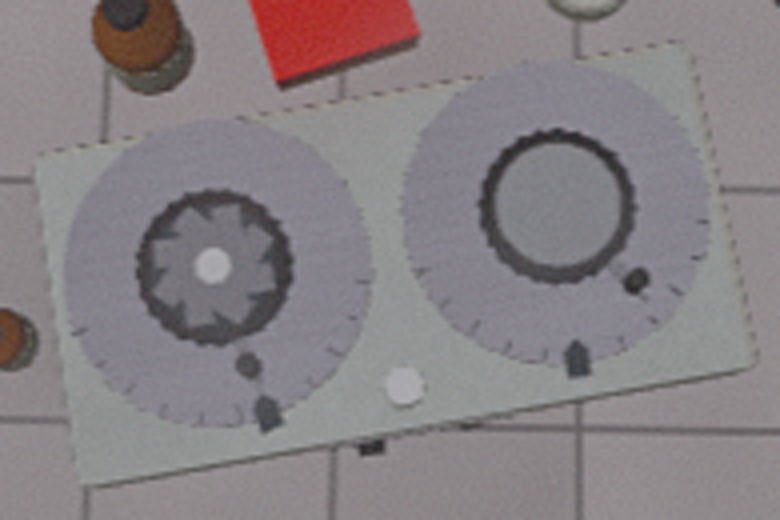

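The iris pin is now at (249,365) in the zoom, with the pointer leading to the mark at (267,412). I'll measure the angles.

```bash
cat > meas.py <<'E'
from h import *
import sys
c=pickle.load(open(sys.argv[1],"rb")); g=cv2.cvtColor(c["img"],cv2.COLOR_BGR2GRAY)
R0=R.from_euler('xyz',c["attitude"]).as_matrix()
def proj(P):
    q=c["mtx"]@(R0.T@(np.array(P)-c["position"])); return q[:2]/q[2]
for n in AX:
    yy,xx=np.mgrid[0:384,0:512]
    u,v=proj((*AX[n],.08))
    m=np.zeros(g.shape,bool); 
    m[(np.hypot(xx-u,yy-v)>21)&(np.hypot(xx-u,yy-v)<55)&(yy>v)]=1
    for th in (70,80,90):
        k,l,s,ce=cv2.connectedComponentsWithStats(((g<th)&m).astype(np.uint8))
        for j in range(1,k):
            if s[j,4]<12: continue
            for z,r0,nm in((.100,.062,'pin'),(.0675,.088,'mark')):
                q=ray(c,*ce[j],z)[:2]-AX[n]; r=np.hypot(*q)
                if abs(r-r0)<.007: print(n,th,nm,'r %.4f'%r,'ang %.3f'%(((np.arctan2(q[1],q[0])-YAW)%(2*np.pi))-np.pi),s[j,4])
E
python3 meas.py top0.pkl; echo; python3 meas.py t7.pkl
```

```text
pol 70 pin r 0.0612 ang 0.554 24
pol 70 mark r 0.0880 ang -0.059 21
pol 80 pin r 0.0610 ang 0.553 28
pol 80 mark r 0.0881 ang -0.054 36
pol 90 pin r 0.0615 ang 0.544 32
pol 90 mark r 0.0870 ang -0.055 42
iris 70 pin r 0.0615 ang -0.694 13
iris 80 pin r 0.0612 ang -0.718 30
iris 80 mark r 0.0897 ang 0.180 27
iris 90 pin r 0.0615 ang -0.714 33
iris 90 mark r 0.0883 ang 0.182 36

pol 70 pin r 0.0613 ang 0.550 23
pol 80 pin r 0.0610 ang 0.549 29
pol 80 mark r 0.0882 ang -0.056 35
pol 90 pin r 0.0614 ang 0.548 31
pol 90 mark r 0.0871 ang -0.053 41
iris 80 mark r 0.0904 ang 0.189 19
iris 90 pin r 0.0622 ang 0.205 26
iris 90 mark r 0.0879 ang 0.185 36
```

The iris lever is at about 0.205 against its mark at 0.184, an error of 0.02 (limit 0.07), and the mark hasn't moved. Next is the polariser.

```bash
python3 - <<'E'
from h import *
from rig import get_obs
o=get_obs();p=o["ee_pos"];y=o["ee_rot"][2]
w=np.array(pose('pol',.552,.025,.17));print(w)
s=np.array([*p,y]);rows(p,y,[s+(w-s)*k/10 for k in range(1,11)])
E
```

```text
[ 0.55100787 -0.16443896  0.17        2.31179633]
dx -0.0447 dy 0.0030 dz 0.0004 turn -2.09
dx -0.0447 dy 0.0014 dz 0.0004 turn -2.09
dx -0.0448 dy -0.0003 dz 0.0004 turn -2.09
dx -0.0447 dy -0.0019 dz 0.0004 turn -2.09
dx -0.0446 dy -0.0035 dz 0.0004 turn -2.09
dx -0.0445 dy -0.0052 dz 0.0004 turn -2.09
dx -0.0442 dy -0.0068 dz 0.0004 turn -2.09
dx -0.0440 dy -0.0084 dz 0.0004 turn -2.09
dx -0.0436 dy -0.0100 dz 0.0004 turn -2.09
dx -0.0432 dy -0.0116 dz 0.0004 turn -2.09
```

```bash
python3 -m creep '[{"hand":0,"dx":-0.0447,"dy":0.003,"dz":0,"turn":-2.1},{"hand":0,"dx":-0.0447,"dy":0.0014,"dz":0,"turn":-2.1},{"hand":0,"dx":-0.0447,"dy":0,"dz":0,"turn":-2.1},{"hand":0,"dx":-0.0447,"dy":-0.002,"dz":0,"turn":-2.1},{"hand":0,"dx":-0.0446,"dy":-0.0035,"dz":0,"turn":-2.1},{"hand":0,"dx":-0.0445,"dy":-0.005,"dz":0,"turn":-2.1},{"hand":0,"dx":-0.0442,"dy":-0.0068,"dz":0.001,"turn":-2.1},{"hand":0,"dx":-0.044,"dy":-0.0084,"dz":0.001,"turn":-2.1},{"hand":0,"dx":-0.0436,"dy":-0.01,"dz":0.001,"turn":-2.1},{"hand":0,"dx":-0.0432,"dy":-0.0116,"dz":0.001,"turn":-2.1},{"hand":0,"dx":0,"dy":0,"dz":0,"turn":0}]'
python3 look.py 8 pol 0.552
```

```text
t: 8.35
ee_pos: [0.5512, -0.1695, 0.1683]
ee_rot: [-3.14, -0.0, 2.305]
contact_force: [-0.0, 0.9, -0.2]
finger_gap: -0.001
8.35 [ 0.55119584 -0.16951366  0.16829131] [-3.14018175e+00 -3.05783356e-04  2.30471513e+00] [-0.02929255  0.88844135 -0.20811814]
dx 0.0289 dy 0.0031 dz 0.0813 turn -0.41
tcp lever-angle of 1.1644730556144935 r 0.07979048389348094
```

View pics/s8.png

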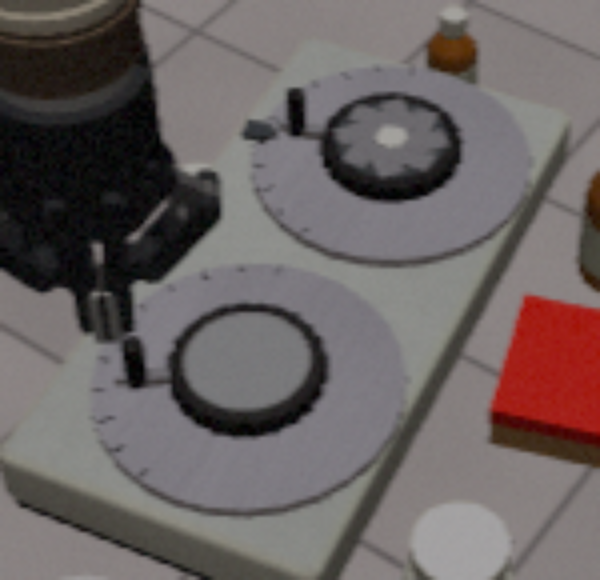

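The hand is above the polariser with its tips at (105,335), which is elevated, so they will come down on the far right side of the pin. The measured pose matches the plan with a 29 mm gap. I'll descend and approach.

```bash
python3 -m creep '[{"hand":0,"dx":0.002,"dy":0.003,"dz":0.03,"turn":-0.4},{"hand":0,"dx":0,"dy":0,"dz":0.03,"turn":0},{"hand":0,"dx":0,"dy":0,"dz":0.021,"turn":0},{"hand":0,"dx":0.01,"dy":0,"dz":0,"turn":0},{"hand":0,"dx":0.008,"dy":0,"dz":0,"turn":0},{"hand":0,"dx":0,"dy":0,"dz":0,"turn":0}]'
python3 look.py 9 pol 0.552; python3 - <<'E'
from h import *
w=pose('pol',.552,0);rows(w[:3],w[3],[pose('pol',.502,0)])
E
```

```text
t: 9.2
ee_pos: [0.5397, -0.1474, 0.0905]
ee_rot: [3.141, 0.002, 2.32]
contact_force: [-0.1, -0.4, -0.0]
finger_gap: -0.001
9.2 [ 0.53971087 -0.14740824  0.09051612] [3.14058165e+00 1.62171146e-03 2.31968734e+00] [-0.13728425 -0.36049922 -0.04129029]
dx 0.0048 dy -0.0031 dz 0.0035 turn 0.45
tcp lever-angle of 0.9069591404316562 r 0.06275050336311798
dx 0.0031 dy -0.0008 dz -0.0000 turn 2.86
```

View pics/s9.png

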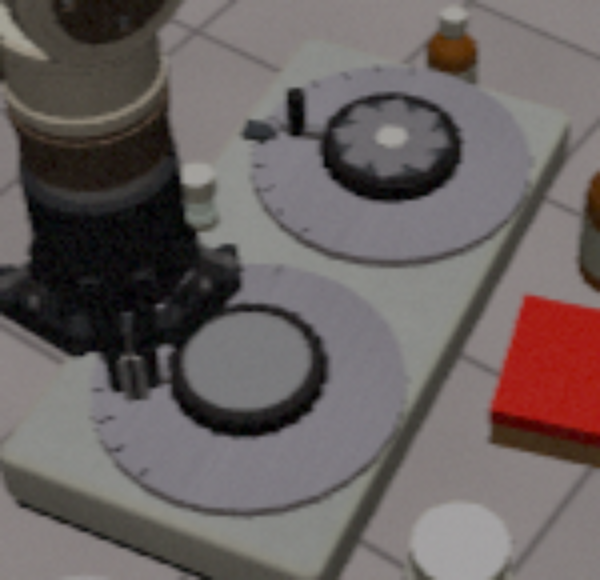

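The tips, at (133,385), are directly behind the polariser pin with about 5 mm left. I'll push most of the way in small arc steps.

```bash
python3 -m creep '[{"hand":0,"dx":0.002,"dy":-0.001,"dz":0.001,"turn":0},{"hand":0,"dx":0.002,"dy":-0.001,"dz":0.001,"turn":0},{"hand":0,"dx":0.003,"dy":-0.0008,"dz":0,"turn":2.9},{"hand":0,"dx":0.003,"dy":-0.0008,"dz":0,"turn":2.9},{"hand":0,"dx":0.003,"dy":-0.0008,"dz":0,"turn":2.9},{"hand":0,"dx":0.003,"dy":-0.0008,"dz":0,"turn":2.9},{"hand":0,"dx":0.003,"dy":-0.0008,"dz":0,"turn":2.9},{"hand":0,"dx":0.003,"dy":-0.0008,"dz":0,"turn":2.9},{"hand":0,"dx":0.003,"dy":-0.0008,"dz":0,"turn":2.9},{"hand":0,"dx":0.003,"dy":-0.0008,"dz":0,"turn":2.9},{"hand":0,"dx":0,"dy":0,"dz":0,"turn":0}]'
python3 look.py 10 pol -0.055
```

```text
t: 10.68
ee_pos: [0.5172, -0.1303, 0.0872]
ee_rot: [3.142, 0.001, 1.914]
contact_force: [0.6, -1.7, 1.5]
finger_gap: 0.0
10.675 [ 0.51721491 -0.13032083  0.08722198] [3.14151107e+00 9.69095143e-04 1.91402107e+00] [ 0.60231749 -1.70974969  1.50704094]
dx 0.0155 dy -0.0029 dz 0.0002 turn 11.99
tcp lever-angle of 0.45863952688596843 r 0.06418111678227933
```

View pics/s10.png

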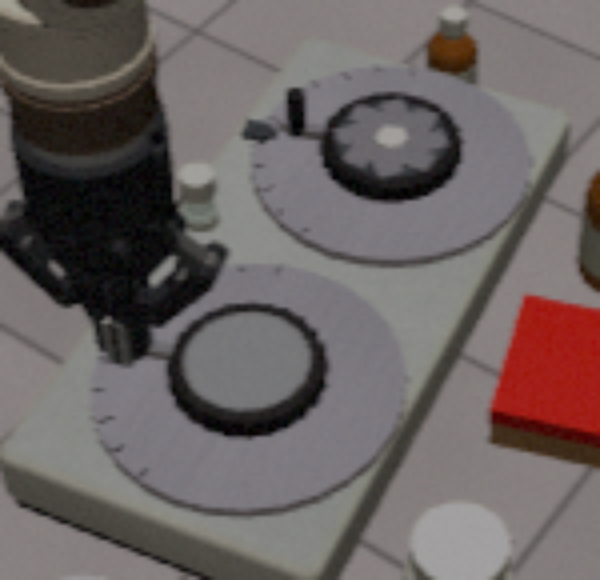

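The push is smooth at about 1.8 N, with 15 mm to go. The iris overshot by about 1 mm, so I'll stop at 14.5 mm, then back off and rise.

```bash
python3 -m creep '[{"hand":0,"dx":0.003,"dy":-0.0006,"dz":0,"turn":2.4},{"hand":0,"dx":0.003,"dy":-0.0006,"dz":0,"turn":2.4},{"hand":0,"dx":0.003,"dy":-0.0006,"dz":0,"turn":2.4},{"hand":0,"dx":0.003,"dy":-0.0006,"dz":0,"turn":2.4},{"hand":0,"dx":0.0025,"dy":-0.0005,"dz":0,"turn":2.4},{"hand":0,"dx":0,"dy":0,"dz":0,"turn":0}]'
python3 look.py 11 pol -0.055
python3 -m creep '[{"hand":0,"dx":-0.005,"dy":0,"dz":0,"turn":0},{"hand":0,"dx":-0.03,"dy":0,"dz":-0.01,"turn":0},{"hand":0,"dx":-0.03,"dy":0,"dz":-0.04,"turn":0},{"hand":0,"dx":-0.04,"dy":-0.04,"dz":-0.05,"turn":0},{"hand":0,"dx":-0.04,"dy":-0.05,"dz":-0.03,"turn":0},{"hand":0,"dx":-0.04,"dy":-0.05,"dz":0,"turn":0},{"hand":0,"dx":0,"dy":0,"dz":0,"turn":0}]'
python3 look.py 12 pol -0.055; python3 meas.py t12.pkl
```

```text
t: 11.52
ee_pos: [0.5101, -0.1167, 0.087]
ee_rot: [-3.141, 0.0, 1.705]
contact_force: [-1.2, -1.6, 0.1]
finger_gap: 0.002
11.525 [ 0.51013136 -0.11672155  0.08695331] [-3.14068630e+00  5.45454935e-05  1.70515133e+00] [-1.24092882 -1.64891291  0.06691488]
dx 0.0001 dy -0.0009 dz -0.0000 turn 0.02
tcp lever-angle of 0.21805416462490568 r 0.06345334010377666
t: 12.5
ee_pos: [0.4061, -0.3073, 0.2056]
ee_rot: [3.141, 0.001, 1.698]
contact_force: [0.5, 0.7, -0.7]
finger_gap: 0.005
12.5 [ 0.40612987 -0.30727151  0.20559602] [3.14088925e+00 6.35848982e-04 1.69767881e+00] [ 0.45156354  0.69457075 -0.7416478 ]
dx 0.1760 dy 0.1264 dz 0.1186 turn -0.41
tcp lever-angle of 0.7367643018490511 r 0.2698996034838317
pol 70 pin r 0.0619 ang -0.058 22
pol 70 mark r 0.0872 ang -0.062 14
pol 80 pin r 0.0618 ang -0.060 28
pol 80 mark r 0.0882 ang -0.056 35
pol 90 pin r 0.0621 ang -0.056 32
pol 90 mark r 0.0873 ang -0.053 40
iris 80 pin r 0.0628 ang 0.216 12
iris 80 mark r 0.0895 ang 0.188 25
iris 90 pin r 0.0630 ang 0.208 26
iris 90 mark r 0.0879 ang 0.182 38
```

View pics/s12.png

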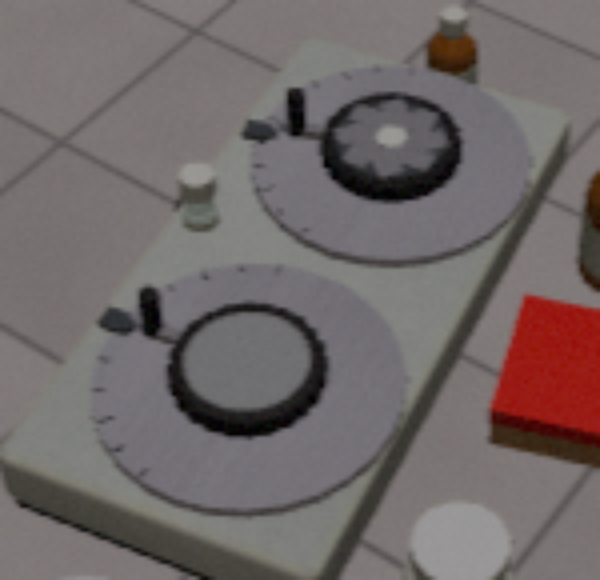

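View pics/t12.png

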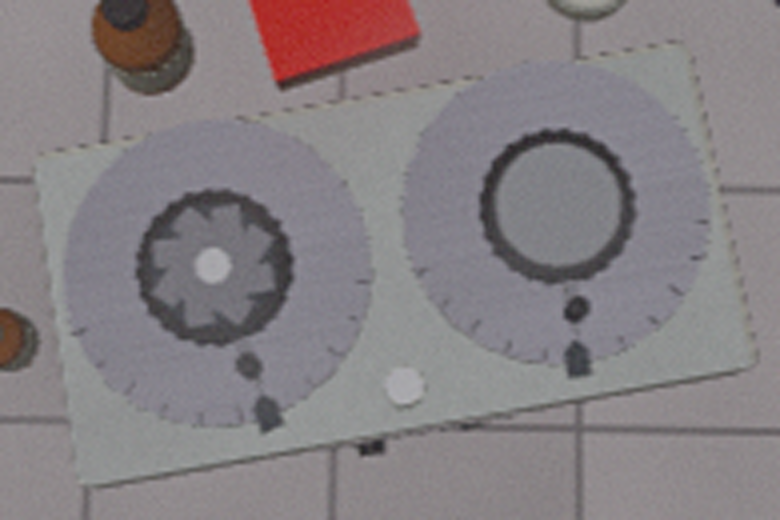

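Both pointers lead into their marks: the polariser pin is at (577,308) and its mark at (578,358), the iris pin at (249,365) and its mark at (267,412). As an independent check, I'll measure both from the scene camera.

```bash
python3 - <<'E'
from h import *
c=pickle.load(open("s12.pkl","rb"));g=cv2.cvtColor(c["img"],cv2.COLOR_BGR2GRAY)
def blob(x0,y0,x1,y1,th):
    s=(g[y0:y1,x0:x1]<th).astype(np.uint8);k,l,st,ce=cv2.connectedComponentsWithStats(s)
    j=1+np.argmax(st[1:,4]);return ce[j]+[x0,y0],st[j]
# zoom/4 + (165,130)
B={'iris':((235,150,243,165),(224,158,235,167),(243,150,285,185)),'pol':((198,200,207,215),(187,205,200,215),None)}
for n in B:
  for th in(55,65,75):
    (p,sp),(m,sm)=blob(*B[n][0],th),blob(*B[n][1],th+15)
    out=[]
    for q,z in((p,.089),(m,.0665)):
        v=ray(c,*q,z)[:2]-AX[n];out+=[np.hypot(*v).round(4),(((np.arctan2(v[1],v[0])-YAW)%(2*np.pi))-np.pi).round(3)]
    print(n,th,p.round(1),sp[2:],m.round(1),sm[2:],out)
E
```

```text
iris 55 [238.6 158. ] [ 6 12 48] [229.2 162.5] [ 8  6 31] [np.float64(0.0586), np.float64(0.219), np.float64(0.085), np.float64(0.196)]
iris 65 [238.5 157.9] [ 7 12 50] [229.4 162.4] [ 8  6 34] [np.float64(0.0589), np.float64(0.217), np.float64(0.0846), np.float64(0.191)]
iris 75 [238.6 158.1] [ 8 13 55] [229.4 162.5] [10  6 39] [np.float64(0.0586), np.float64(0.227), np.float64(0.0844), np.float64(0.194)]
pol 55 [202.1 207.7] [ 5 13 54] [194.1 210.1] [10  7 43] [np.float64(0.0588), np.float64(-0.041), np.float64(0.0838), np.float64(-0.053)]
pol 65 [202.2 208.1] [ 7 13 60] [194.1 210. ] [10  7 45] [np.float64(0.0578), np.float64(-0.023), np.float64(0.0839), np.float64(-0.055)]
pol 75 [202.  208.3] [ 9 13 69] [194.1 210.1] [11  7 50] [np.float64(0.0581), np.float64(-0.012), np.float64(0.0838), np.float64(-0.051)]
```

```bash
python3 -c "
from rig import order,get_obs
print(get_obs()['t'],abs(get_obs()['dq']).max());print(order.sign_off())"
```

```text
12.6 0.04214914341661054
the job is handed in; nothing more can be done
None
```

I pushed both lever pins round to their index marks with the side of the shut fingertips, iris first and then the polariser. The arm then backed off clear, and I handed the job in at 12.6 s; sign-off gives no verdict.

| Lever error from its mark (rad, limit 0.07) | Top camera | Scene camera |
|---|---|---|
| Polariser | under 0.01 | 0.01–0.04 |
| Iris | 0.02–0.03 | 0.02–0.03 |

- **Disagreement:** for the polariser, the scene camera reads up to about 0.04 where the top camera reads under 0.01. The scene camera also put the pins and marks 3–4 mm too close to the axes, so I trust the top view more.
- **Marks and force:** both marks measured where they were at the start, and the force readings between moves stayed at about 2.4 N or less.
- **Bystanders:** I saw no change in the objects in the last views, but did not measure their positions. The beaker and counter were outside those crops, though the fingertips stayed at least 85 mm above the bench throughout.
- **Refused call:** one move was refused early on for missing row keys; nothing moved.

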